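# Switch off the worktop switch bank in one sweep

### The arm

A 6-joint arm with a two-finger parallel gripper is mounted at the origin on a cart in front of the work surface, level with it; the furniture and walls round the work are solid. World frame = base frame: x ahead of the robot, y to its left, z up, the work surface at z = 0. Lengths are in mm, angles in degrees, forces in N, time in s.
With the tool pointing down it reaches from about 375 to 825 mm from the base axis. Payload 5.5 kg.
Tool frame: the origin (TCP) lies between the finger pads, 19 mm behind the fingertips; this is the grasp point; z points along the fingers, y is the line along which they close (so a half turn about z gives the same grasp; the last joint's range is limited). The gripper opens to 85 mm and grips with 20 to 120 N. Pads are 22 mm wide; open, the fingers measure 114 mm over their backs; the gripper's body (76 mm by 85 mm) begins 54 mm behind the grasp point. The pads swing forward as they close: fully open they stand 13 mm farther back than shut.
Start: joints at [66.234, 17.962, -2.699, 69.339, 0, 90], TCP at [241.8, 549.115, 249.999] pointing down, gripper open.
Joint ranges: [-152.73, 152.73], [-39.44, 99.34], [-58.76, 71.6], [-118.89, 123.64], [-81.53, 83.1], [-180, 180]. Speed limits (degrees/s): [136.94, 136.94, 172.46, 180, 180, 180].

### API

Orientations are given as a 3x3 rotation matrix whose columns are the frame's x, y, z axes.
In Python, from workcell import ctrl, imaging, workorder gives the robot as it stands.
- The arm moves only by the shell command python3 -m inch 'ROWS' [FORCE]. ROWS is JSON, one flat list of numbers, 7 for each row, row after row: the shift along the tool's x, y, z scaled (see below), then the turn, a rotation vector about the tool's x, y, z scaled (see below), then the opening, from -1 (shut) to 1 (fully open). In form: [tx, ty, tz, wx, wy, wz, grip, tx, ty, tz, wx, wy, wz, grip, ...]. A call has 1 to 10 rows; each row shifts and turns the commanded pose from where the row before left it, along the tool's axes as they then stand; what a row does not reach is not made up. The controller multiplies each number of a shift by 250 mm and each number of a turn by 10 degrees. A row lasts 1/8 s, in which the tool goes at most 62.5 mm and 10.7 degrees, less where a joint would pass 70% of its speed; a pose out of reach is approached as far as the arm can. A call with a number of a shift or a turn outside -1 to 1 is refused whole. A call with a gripper value outside its range is refused whole. The fingers move at their own pace and stop on an object; FORCE is the grip in N (left out, the last holds). Time passes only in rows, so rows that do not move let the fingers close. It gives the time, the measured TCP pose, the force, the opening and the grip force at its end, in the units of the state.
- ctrl.get_state(): the state, without advancing time (a new reading comes with each control period).
- imaging.get_image(name): name is "side" or "top" or "wrist"; returns a dict with "img" (400x640x3 uint8, blue, green, red), "mtx" (3x3 intrinsics, pixels), "rvec" (rotation vector, rad) and "tvec" (3), from world to camera coordinates, as OpenCV has them. Camera axes: x right, y down, z forward; pixel columns grow to the right and rows downward; lengths in mm; the calibration is good to about 2 mm. The wrist camera is an equidistant fisheye: a pixel r from the principal point sees the ray r / f radians off the axis. A picture is of the moment at which its call begins. There is no depth.
- workorder.sign_off(): hands the job in; it is judged then, once.
The state is a dict: "time_s": time; "qpos": joint angles; "qd": joint speeds; "effort": joint torques, N m; "eef_pos": TCP position; "tcp_rot": TCP orientation; "force": force on the tool from outside, world axes, zero at the start; "moment": the same for the moment, N m; "opening": finger opening in mm; "finger_force": force on a finger pad.
Only numpy, scipy, OpenCV 4.12 (cv2) and the standard library are available. Lean on these libraries where they do the work, as an engineer would, in place of code of your own. Each camera call takes 0.05 s, during which the arm holds its last target. There are 200 camera calls.

### The job

Closing time: pinch the blue tab and swing the clear cover of the switch bank right up, then fold the four red levers down to off with one fingertip sweep along the row, starting at the end far from the green lever and not lifting off part-way. Leave the green lever standing up, shut the cover fully again, and do not disturb the shaker, the jar or the tin.

Things in the scene. Friction and masses are not known exactly. Their poses are not given: they have to be found in the camera images.
- bank: switch bank: white housing 72 x 256 x 45 mm, screwed to the worktop. Origin: centre of its underside; x runs from the tab side to the hinge side, y along the lever row, z up. Five levers stand on its line x = -8 mm: red ones at y = +85, +49, +13, -23 mm (lever1 to lever4), a green one at y = -98 mm (the right end, seen from the tab side). Place and yaw vary.
- cover (a joint): clear plastic cover over the levers, 62 x 252 x 42 mm, its top 87 mm above the worktop when shut; axis along the bank's y through point cover_hinge. 0 = shut, grows as it swings up and back, stop at 1.9 rad. The hinge is stiff: the cover stays at any angle, 1 to 2 N at the tab moves it. May be found up to 0.4 rad open.
- cover_hinge (a point): point on the hinge axis, fixed on the bank: x = +31, y = 0, z = 45 mm in its frame. With the cover shut, the tab's grip point lies 88 mm in front of this point (-x of the bank) and 12 mm above it; it turns about it with the cover.
- cover_tab (a point): grip point in the middle of the blue tab that sticks out 38 mm from the middle of the cover's front, 26 mm out. The tab is 22 mm wide along the bank's y and 8 mm thick; pinched across its width from above, it turns between the fingers, so the hand can stay upright or tilt back from the wall cabinets. Axes as the bank's when shut.
- lever1 (a joint): red lever at y = 85 mm on the bank, pivot 48 mm above the worktop, 27 mm long, rounded head 9 mm thick. 0 = on: stands up, leaning 0.2 rad to the bank's +y, its head reaching 75 mm above the worktop. 1.35 = off: folded over to the bank's -y, its highest point then 62 mm above the worktop. Stays where it is left up to about 0.7; pushed beyond, it drops to off. Under 2 N at the head throws it.
- lever2 (a joint): red lever at y = 49 mm on the bank, pivot 48 mm above the worktop, 27 mm long, rounded head 9 mm thick. 0 = on: stands up, leaning 0.2 rad to the bank's +y, its head reaching 75 mm above the worktop. 1.35 = off: folded over to the bank's -y, its highest point then 62 mm above the worktop. Stays where it is left up to about 0.7; pushed beyond, it drops to off. Under 2 N at the head throws it.
- lever3 (a joint): red lever at y = 13 mm on the bank, pivot 48 mm above the worktop, 27 mm long, rounded head 9 mm thick. 0 = on: stands up, leaning 0.2 rad to the bank's +y, its head reaching 75 mm above the worktop. 1.35 = off: folded over to the bank's -y, its highest point then 62 mm above the worktop. Stays where it is left up to about 0.7; pushed beyond, it drops to off. Under 2 N at the head throws it.
- lever4 (a joint): red lever at y = -23 mm on the bank, pivot 48 mm above the worktop, 27 mm long, rounded head 9 mm thick. 0 = on: stands up, leaning 0.2 rad to the bank's +y, its head reaching 75 mm above the worktop. 1.35 = off: folded over to the bank's -y, its highest point then 62 mm above the worktop. Stays where it is left up to about 0.7; pushed beyond, it drops to off. Under 2 N at the head throws it.
- lever_green (a joint): green lever at y = -98 mm on the bank, pivot 48 mm above the worktop, 27 mm long, rounded head 9 mm thick. 0 = on: stands up, leaning 0.2 rad to the bank's +y, its head reaching 75 mm above the worktop. 1.35 = off: folded over to the bank's -y, its highest point then 62 mm above the worktop. Stays where it is left up to about 0.7; pushed beyond, it drops to off. Under 2 N at the head throws it.
- salt_shaker: glass salt shaker with a grey top, 44 mm wide and 90 high, standing near the bank's +y end; origin at the centre of its foot.
- mustard_jar: jar with a red lid, 62 mm wide and 90 high, standing in front of the bank's -y half; origin at the centre of its foot.
- tuna_tin: flat tin, 86 mm wide and 40 high, near the bank's -y end; origin at the centre of its foot.

How it is judged (in metres and radians):
On the way, in this order (a step that is already met when the one before it is completed fails the run):
1. the cover is swung up (beyond 1.4 rad) with all four red levers still on (value of joint cover above 1.4 rad and value of joint each of lever1, lever2, lever3, lever4 below 0.35 rad), for 0.2 s.
2. all four red levers are off while the cover is up and the green lever stands (value of joint cover above 1.2 rad and value of joint lever_green below 0.3 rad and value of joint each of lever1, lever2, lever3, lever4 above 1 rad), for 0.2 s.
At the end, for the whole second after the job is handed in: The cover is shut (within 0.06 rad), the four red levers are off (each beyond 1.0 rad), and the green lever still stands within 0.3 rad of its on position (value of joint cover below 0.06 rad and value of joint lever_green below 0.3 rad and value of joint each of lever1, lever2, lever3, lever4 above 1 rad); the robot touches nothing.
It fails at once if the sweep is broken off: the TCP is more than 135 mm above the worktop while some red levers are off and others still on (value of joint any of lever1, lever2, lever3, lever4 above 1 rad and value of joint any of lever1, lever2, lever3, lever4 below 0.35 rad and z of the grasp point in the frame of bank above 0.135 m).
It fails at once if a red lever is switched off before its neighbour on the far side from the green one ((value of joint lever2 above 1 rad and value of joint lever1 below 0.35 rad) or (value of joint lever3 above 1 rad and value of joint lever2 below 0.35 rad) or (value of joint lever4 above 1 rad and value of joint lever3 below 0.35 rad)).
It fails at once if the green lever is pushed over (beyond 0.5 rad) (value of joint lever_green above 0.5 rad).
It fails at once if the shaker, jar or tin is moved more than 25 mm or tipped (distance of any of salt_shaker, mustard_jar, tuna_tin from where it was at the start of the episode above 0.025 m or angle between any of salt_shaker, mustard_jar, tuna_tin's own z axis and vertical above 0.4 rad).
It also fails if it takes over 64 s, if anything falls off the work surface, if the arm or the gripper's body presses on something with over 40 N, if the wrist force passes 120 N, or if a joint passes its speed limit or range.

## Working session

There is one attempt and no reset: what is moved stays moved. The work goes in short steps, Python scripts to look and compute and a shell command to move; the robot and the scene stay as the last step left them, time stands still between calls to the robot, and variables do not carry over. Pictures are saved under pics/ and viewed, at most 10 in all, crops included, and the job is handed in when it is done.

```bash
mkdir -p pics; ls; python3 - <<'E'
from workcell import ctrl, imaging
import cv2,numpy as np
for n in ["side","top"]:
    d=imaging.get_image(n); cv2.imwrite(f"pics/{n}0.png",d["img"]); np.savez(f"pics/{n}0.npz",**d)
    R=cv2.Rodrigues(np.array(d["rvec"]))[0]; print(n,-R.T@np.array(d["tvec"]).ravel(),R[2])
s=ctrl.get_state();print(s)
E
```

```text
pics
side [479.35119985 975.49429319 767.66831264] [-0.00450043 -0.78669207 -0.61732919]
top [ 249.0944133    41.07850809 1382.50346019] [ 0.16460806  0.0180744  -0.98619344]
{'time_s': 0.1, 'qpos': array([ 6.62329047e+01,  1.79995517e+01, -2.74733491e+00,  6.93393522e+01,
        1.80657681e-03,  9.00017366e+01]), 'qd': array([-0.01928829, -0.1597712 ,  0.10142987, -0.02671081, -0.13986954,
       -0.00056589]), 'effort': array([ 5.09122801e-04, -5.40768242e+01,  3.40540946e+01,  1.12787535e-02,
       -1.19619421e-05, -6.37281374e-06]), 'eef_pos': array([241.61076202, 548.68251919, 249.23581056]), 'tcp_rot': array([[-9.15179036e-01,  4.03047056e-01, -6.35462673e-04],
       [ 4.03047555e-01,  9.15178018e-01, -1.36479452e-03],
       [ 3.14850568e-05, -1.50515301e-03, -9.99998867e-01]]), 'force': array([ 0.72506662, -0.33735423,  0.60182301]), 'moment': array([-0.01287635,  0.04765762,  0.00742293]), 'finger_force': 0.0, 'opening': 85.73556301920233}
```

View pics/top0.png

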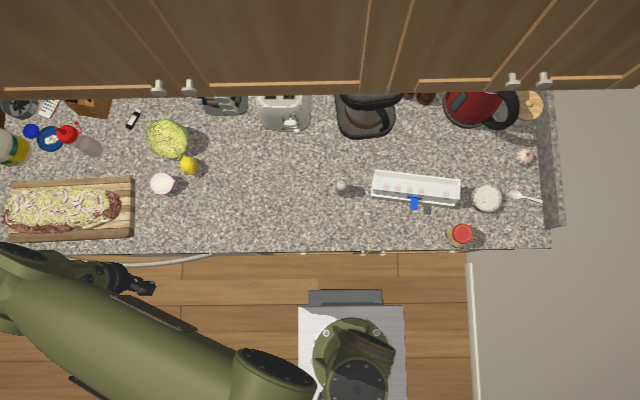

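View pics/side0.png

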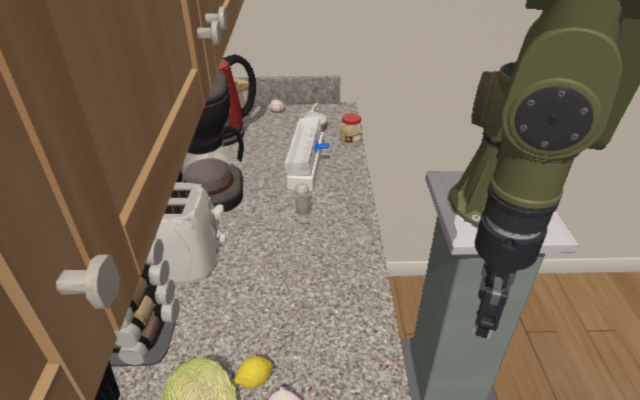

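The top view shows the bank at about (372–461, 170–207), the blue tab at (414,203), the shaker (341,188), the jar (461,234) and the tin (487,198). The side view shows the tab at (321,146) and the cover roughly shut. Next I measure.

```bash
cat > h.py <<'E'
import cv2,numpy as np
def load(n):
    d=dict(np.load(n)); d["R"]=cv2.Rodrigues(d["rvec"])[0]; d["t"]=d["tvec"].ravel(); d["c"]=-d["R"].T@d["t"]; return d
def ray(d,px):
    p=cv2.undistortPoints(np.array([[px]],float),d["mtx"],None)[0,0]
    v=d["R"].T@np.array([p[0],p[1],1]); return v/np.linalg.norm(v)
def onz(d,px,z):
    v=ray(d,px); return d["c"]+v*(z-d["c"][2])/v[2]
def tri(ds,ps):
    A=np.zeros((3,3));b=np.zeros(3)
    for d,p in zip(ds,ps):
        v=ray(d,p);P=np.eye(3)-np.outer(v,v);A+=P;b+=P@d["c"]
    x=np.linalg.solve(A,b); return x,[np.linalg.norm(np.cross(x-d["c"],ray(d,p))) for d,p in zip(ds,ps)]
def blobs(img,lo,hi,roi,amin=4):
    h=cv2.cvtColor(img,cv2.COLOR_BGR2HSV);m=cv2.inRange(h,np.array(lo),np.array(hi));k=np.zeros_like(m);x0,y0,x1,y1=roi;k[y0:y1,x0:x1]=m[y0:y1,x0:x1]
    n,l,s,c=cv2.connectedComponentsWithStats(k); return [(c[i],s[i]) for i in range(1,n) if s[i][4]>=amin],l,k
E
python3 - <<'E'
from h import *
t=load("pics/top0.npz");s=load("pics/side0.npz")
bt=blobs(t["img"],(105,120,60),(130,255,255),(360,150,480,250))[0]; bs=blobs(s["img"],(105,120,60),(130,255,255),(280,100,360,200))[0]
print(bt,bs)
b=lambda L:max(L,key=lambda q:q[1][4])[0]
print("tab",tri([t,s],[b(bt),b(bs)]))
for d,roi,n in((t,(365,160,470,215),"top"),(s,(280,105,335,195),"side")):
    for c,st in blobs(d["img"],(0,30,120),(10,255,255),roi,3)[0]: print(n,"red",c.round(1),st[4],onz(d,c,70).round(0))
    for c,st in blobs(d["img"],(40,40,60),(90,255,255),roi,2)[0]: print(n,"green",c.round(1),st[4],onz(d,c,70).round(0))
L,l,k=blobs(t["img"],(0,0,195),(180,40,255),(360,160,468,215),40)
for c,st in L: print("white",c,st)
pts=cv2.findNonZero(k);r=cv2.minAreaRect(pts);print(r)
for p in cv2.boxPoints(r): print(p.round(1),onz(t,p,45).round(0),onz(t,p,87).round(0))
big=np.hstack([cv2.resize(t["img"][155:250,330:530],None,fx=4,fy=4,interpolation=2)])
cv2.imwrite("pics/c1.png",big)
sb=cv2.resize(s["img"][95:220,270:370],None,fx=4,fy=4,interpolation=2);cv2.imwrite("pics/c2.png",sb)
E
```

```text
[(array([413.7079646 , 201.50442478]), array([407, 196,  15,  14, 113], dtype=int32))] [(array([320.53947368, 145.47368421]), array([314, 141,  15,  10,  76], dtype=int32))]
tab (array([ 453.18344116, -192.09389702,   70.12331719]), [np.float64(2.0293110510111676), np.float64(2.0293110510112706)])
top red [385.  186.5] 4 [ 502. -109.   70.]
top red [397.3 187. ] 6 [ 500. -146.   70.]
top red [409.2 189. ] 4 [ 493. -181.   70.]
top red [421.2 190.8] 6 [ 487. -216.   70.]
side red [281.7 108.7] 3 [ 572. -426.   70.]
side red [323.  123.6] 5 [ 440. -321.   70.]
side red [322.5 127.5] 6 [ 443. -297.   70.]
side red [309.3 141.9] 13 [ 483. -212.   70.]
side red [307.1 148.3] 16 [ 490. -177.   70.]
side red [305.6 154.9] 16 [ 494. -142.   70.]
side red [303.6 162.4] 18 [ 499. -104.   70.]
white [414.7742639  184.26772083] [ 370  169   91   32 1834]
white [438.3 202.8] [422 201  33   5  60]
((413.71844482421875, 186.04959106445312), (53.94377517700195, 106.88778686523438), 88.75463104248047)
[359.7 160.2] [590. -37.  45.] [579. -34.  87.]
[466.6 157.9] [ 592. -364.   45.] [ 581. -351.   87.]
[467.7 211.9] [ 425. -357.   45.] [ 420. -345.   87.]
[360.9 214.2] [423. -36.  45.] [417. -34.  87.]
```

View pics/c1.png

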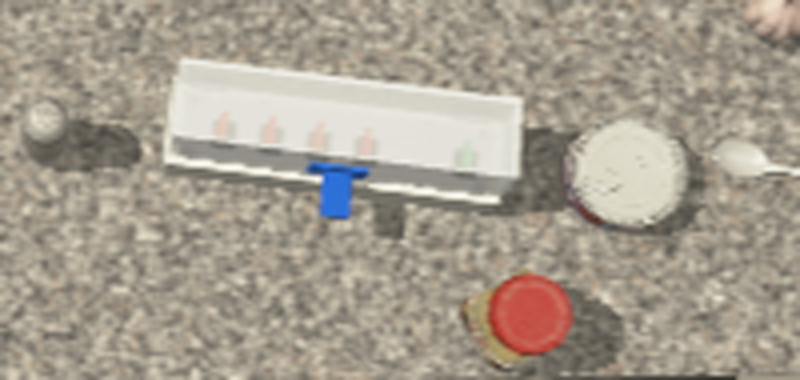

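View pics/c2.png

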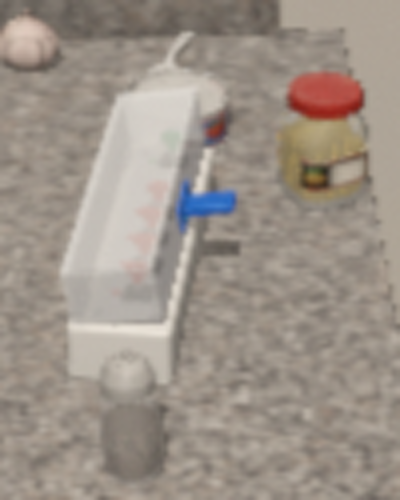

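Crop 1 shows the four red heads and the green one in a row, with the tab tip at full-image (413.7,209.5). Crop 2 shows the tab tip at side pixel (329,145.5), and the cover appears slightly open. Now triangulating levers, tab tip and obstacles.

```bash
python3 - <<'E'
from h import *
t=load("pics/top0.npz");s=load("pics/side0.npz")
T=[(385,186.5),(397.3,187),(409.2,189),(421.2,190.8)];S=[(303.6,162.4),(305.6,154.9),(307.1,148.3),(309.3,141.9)]
L=[]
for a,b in zip(T,S):
    x,e=tri([t,s],[a,b]);L.append(x);print("lev",x.round(1),round(e[0],1))
L=np.array(L);d=np.polyfit([85,49,13,-23],L,1);print(d[0],np.degrees(np.arctan2(-d[0][0],d[0][1])))
print("tip",tri([t,s],[(413.7,209.3),(329,145.5)]), "green top",onz(t,(330+465/4,155+153/4),70))
# housing top/bottom corners: px in crop
c=lambda x,y:(330+x/4,155+y/4)
for n,p,z in(("FL top45",c(165,164),45),("FR top45",c(499,202),45),("cov BL",c(182,60),87),("cov BR",c(521,99),87),("jar lid",c(531,314),90),("tin top",c(631,174),40),("shaker top",c(45,121),85)): print(n,onz(t,p,z).round(0))
c2=lambda x,y:(270+x/4,95+y/4)
for n,p,z in(("FL foot",c2(172,378),0),("BL foot",c2(72,372),0),("FL 45",c2(172,327),45),("BL 45",c2(68,322),45),("shaker foot",c2(135,470),0),("jar lid",c2(326,95),90),("shaker top",c2(127,365),85)): print("side",n,onz(s,p,z).round(0))
E
```

```text
lev [ 500.8 -109.    67.3] 1.5
lev [ 496.9 -145.2   68.9] 3.1
lev [ 491.5 -180.7   68.4] 1.9
lev [ 485.3 -216.    68.5] 2.2
[ 0.14440475  0.99013655 -0.00810349] -8.297702530878341
tip (array([ 429.4327375 , -190.9519813 ,   70.34733895]), [np.float64(2.4091878225953502), np.float64(2.4091878225953516)]) green top [ 478.72049052 -289.87251622   70.        ]
FL top45 [478. -69.  45.]
FR top45 [ 445. -320.   45.]
cov BL [549. -80.  87.]
cov BR [ 516. -329.   87.]
jar lid [ 357. -326.   90.]
tin top [ 466. -422.   40.]
shaker top [505.  22.  85.]
side FL foot [475. -75.   0.]
side BL foot [544. -84.   0.]
side FL 45 [475. -71.  45.]
side BL 45 [545. -79.  45.]
side shaker foot [500.  25.   0.]
side jar lid [ 354. -312.   90.]
side shaker top [503.  27.  85.]
```

```bash
python3 -m inch '[0,0,0,0,0,-0.8,0.3, 0,0,0,0,0,-0.8,0.3, -0.142,-0.157,0,0,0,0,0.3, -0.142,-0.157,0,0,0,0,0.3, -0.142,-0.157,0,0,0,0,0.3, -0.142,-0.157,0,0,0,0,0.3, -0.142,-0.157,0,0,0,0,0.3, -0.142,-0.157,0,0,0,0,0.3, -0.142,-0.157,0,0,0,0,0.3, -0.142,-0.157,0,0,0,0,0.3]'
cat > d.py <<'E'
# prints tool-frame shift to reach world points; args: x,y,z ...
import sys,numpy as np
from workcell import ctrl
s=ctrl.get_state();R=s["tcp_rot"];p=s["eef_pos"]
print("t",round(s["time_s"],2),"p",p.round(1),"yaw_y",np.degrees(np.arctan2(R[1,1],R[0,1])).round(1),"z",R[:,2].round(3),"F",s["force"].round(1),"open",round(s["opening"],1),"ff",s["finger_force"])
for a in sys.argv[1:]:
    d=R.T@(np.array(eval(a))-p);print(a,"mm",d.round(1),"units",(d/250).round(3))
E
python3 d.py 442,-192,150
python3 - <<'E'
from h import *
t=load("pics/top0.npz");s=load("pics/side0.npz")
for a in[(157,87),(188,87),(513,80),(544,80)]:
  for b in [(215,18),(205,33),(95,280)]:
    x,e=tri([t,s],[a,b]);print(a,b,x.round(0),e[0].round(0))
E
```

```text
time_s: 1.35
eef_pos: [481.4, 198.0, 249.8]
tcp_rot: [[-0.991, 0.135, -0.0], [0.135, 0.991, -0.0], [0.0, -0.0, -1.0]]
force: [1.0, 1.0, -0.2]
opening: 55.4
finger_force: 0.0
t 1.35 p [481.4 198.  249.8] yaw_y 82.2 z [-0. -0. -1.] F [ 1.   1.  -0.2] open 55.4 ff 0.0
442,-192,150 mm [ -13.7 -391.8   99.8] units [-0.055 -1.567  0.399]
(157, 87) (215, 18) [597. 374. 593.] 2.0
(157, 87) (205, 33) [607. 381. 576.] 1.0
(157, 87) (95, 280) [763. 515. 274.] 22.0
(188, 87) (215, 18) [605. 321. 576.] 0.0
(188, 87) (205, 33) [617. 328. 558.] 3.0
(188, 87) (95, 280) [797. 456. 210.] 28.0
(513, 80) (215, 18) [ 724. -394.  360.] 19.0
(513, 80) (205, 33) [ 755. -415.  310.] 27.0
(513, 80) (95, 280) [ 1675. -1117. -1434.] 171.0
(544, 80) (215, 18) [ 737. -482.  334.] 22.0
(544, 80) (205, 33) [ 771. -510.  278.] 31.0
(544, 80) (95, 280) [ 1862. -1476. -1789.] 211.0
```

```bash
python3 -m inch '[-0.007,-0.196,0.05,0,0,0,0.3, -0.007,-0.196,0.05,0,0,0,0.3, -0.007,-0.196,0.05,0,0,0,0.3, -0.007,-0.196,0.05,0,0,0,0.3, -0.007,-0.196,0.05,0,0,0,0.3, -0.007,-0.196,0.05,0,0,0,0.3, -0.007,-0.196,0.05,0,0,0,0.3, -0.007,-0.196,0.05,0,0,0,0.3, 0,0,0,0,0,0,0.3]' >/dev/null
python3 d.py 442.3,-192,68.4
python3 - <<'E'
from workcell import imaging
import cv2,numpy as np
from h import *
d=imaging.get_image("wrist");np.savez("pics/w1.npz",**d);cv2.imwrite("pics/w1.png",d["img"])
d=load("pics/w1.npz")
for c,st in blobs(d["img"],(105,120,60),(130,255,255),(0,0,640,400),60)[0]: print("blue",c.round(1),st)
# predicted grip pixel and a few others
f=d["mtx"][0,0]
def proj(P):
    q=d["R"]@np.array(P)+d["t"];th=np.arctan2(np.hypot(q[0],q[1]),q[2]);ph=np.arctan2(q[1],q[0]);return (d["mtx"][0,2]+f*th*np.cos(ph),d["mtx"][1,2]+f*th*np.sin(ph))
bx=np.array([.9907,-.136,0]);by=np.array([.136,.9907,0]);o=np.array([496.5,-199.5,0])
W=lambda x,y,z:o+bx*x+by*y+np.array([0,0,z])
import math
for a in(0,.13,.2):
  for n,(X,Z) in dict(grip=(88,12),tip=(100,12)).items():
    c,s=math.cos(a),math.sin(a);print(a,n,np.round(proj(W(31-(X*c-Z*s),0,45+X*s+Z*c)),1))
for k,y in dict(l1=85,l2=49,l3=13,l4=-23,g=-98).items(): print(k,np.round(proj(W(-8,y+4.5,70)),1))
print("FL,FR",np.round(proj(W(-36,128,45)),1),np.round(proj(W(-36,-128,45)),1))
E
```

```text
t 2.48 p [ 440.4 -193.   148.8] yaw_y 82.0 z [-0.002  0.    -1.   ] F [-0.6  1.1  0.6] open 55.4 ff 0.0
442.3,-192,68.4 mm [-1.9  1.2 80.4] units [-0.008  0.005  0.322]
blue [320.8 236.8] [ 291  206   61   55 2200]
0 grip [318.2 212.1]
0 tip [318.1 196.5]
0.13 grip [318.2 220.6]
0.13 tip [318.2 205.3]
0.2 grip [318.3 226.2]
0.2 tip [318.2 211.3]
l1 [431.  274.4]
l2 [387.7 276.8]
l3 [341.4 278.2]
l4 [294.1 278.4]
g [201.2 275.2]
FL,FR [466.4 228.7] [169.8 230. ]
```

View pics/w1.png

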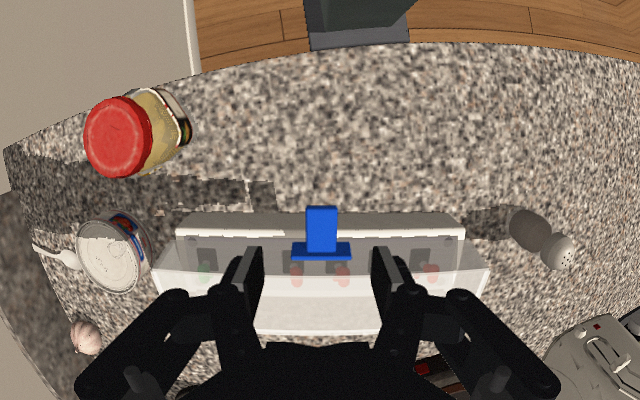

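The wrist view shows the tab between the fingers, with its tip at (321,206) against a predicted (318,205) for 0.13 rad. The red heads at (295,275), (341,277) and (432,273) match the predictions. The model is confirmed, so I descend and grip.

```bash
python3 -m inch '[-0.002,0.0,0.08,0,0,0,0.3, -0.002,0.0,0.08,0,0,0,0.3, -0.002,0.0,0.08,0,0,0,0.3, -0.002,0.0,0.08,0,0,0,0.3, 0,0,0,0,0,0,-1, 0,0,0,0,0,0,-1, 0,0,0,0,0,0,-1, 0,0,0,0,0,0,-1, 0,0,0,0,0,0,-1, 0,0,0,0,0,0,-1]' 30
python3 d.py
python3 - <<'E'
import math
# path in tool (tx=-bx, tz=-z), hand upright, steps from a=.13
P=lambda a:(88*math.cos(a)-12*math.sin(a),88*math.sin(a)+12*math.cos(a))
A=[.13+.085*i for i in range(20)]
for a,b in zip(A,A[1:]):
    p,q=P(a),P(b);print(round(b,3),round((q[0]-p[0])/250,4),round(-(q[1]-p[1])/250,4))
E
```

```text
time_s: 3.78
eef_pos: [443.8, -190.8, 70.2]
tcp_rot: [[-0.991, 0.135, 0.0], [0.135, 0.991, 0.001], [-0.0, 0.001, -1.0]]
force: [-1.9, 2.3, 2.5]
opening: 21.4
finger_force: 31.8
t 3.77 p [ 443.8 -190.8   70.2] yaw_y 82.2 z [ 0.     0.001 -1.   ] F [-1.9  2.3  2.5] open 21.4 ff 31.775127053260803
0.215 -0.0092 -0.0288
0.3 -0.0116 -0.0279
0.385 -0.0139 -0.0268
0.47 -0.0161 -0.0255
0.555 -0.0182 -0.0241
0.64 -0.0202 -0.0224
0.725 -0.022 -0.0206
0.81 -0.0237 -0.0187
0.895 -0.0252 -0.0166
0.98 -0.0265 -0.0144
1.065 -0.0277 -0.0121
1.15 -0.0286 -0.0097
1.235 -0.0293 -0.0073
1.32 -0.0298 -0.0047
1.405 -0.0301 -0.0022
1.49 -0.0302 0.0004
1.575 -0.03 0.0029
1.66 -0.0297 0.0055
1.745 -0.0291 0.008
```

```bash
python3 -m inch '[-0.009,0,-0.029,0,0,0,-1, -0.0116,0,-0.028,0,0,0,-1, -0.014,0,-0.027,0,0,0,-1, -0.016,0,-0.0255,0,0,0,-1, -0.018,0,-0.024,0,0,0,-1, -0.020,0,-0.0225,0,0,0,-1, -0.022,0,-0.0205,0,0,0,-1, -0.0237,0,-0.0187,0,0,0,-1, -0.025,0,-0.0166,0,0,0,-1]'; python3 - <<'E'
from workcell import ctrl
import numpy as np
p=ctrl.get_state()["eef_pos"];d=p-[527.2,-203.7,45];x=d[0]*.9907-d[1]*.136;print(x,d[2],"r",np.hypot(x,d[2]),"a",np.arctan2(d[2],-x)-.1355)
from h import *
t=load("pics/top0.npz")
for q in[(365,137),(340,135),(398,132),(470,127)]:print(q,onz(t,q,0).round(0))
E
```

```text
time_s: 4.9
eef_pos: [482.7, -196.3, 123.0]
tcp_rot: [[-0.991, 0.135, -0.001], [0.135, 0.991, 0.0], [0.001, -0.0, -1.0]]
force: [-1.2, 0.8, -7.4]
opening: 21.1
finger_force: 30.4
-45.044490422110364 77.95970992404051 r 90.03733941442368 a 0.9113663769883067
(365, 137) [678. -58.   0.]
(340, 135) [686.  22.   0.]
(398, 132) [ 693. -164.    0.]
(470, 127) [ 706. -395.    0.]
```

```bash
python3 -m inch '[-0.0265,0,-0.0144,0,0,0,-1, -0.0277,0,-0.012,0,0,0,-1, -0.0286,0,-0.0097,0,0,0,-1, -0.0293,0,-0.0073,0,0,0,-1, -0.0298,0,-0.0047,0,0,0,-1, -0.03,0,-0.002,0,0,0,-1, -0.03,0,0.0005,0,0,0,-1, -0.03,0,0.003,0,0,0,-1, -0.0297,0,0.0055,0,0,0,-1, -0.029,0,0.008,0,0,0,-1]'; python3 - <<'E'
from workcell import ctrl
import numpy as np
p=ctrl.get_state()["eef_pos"];d=p-[527.2,-203.7,45];x=d[0]*.9907-d[1]*.136;print(x,d[2],"r",np.hypot(x,d[2]),"a",np.arctan2(d[2],-x)-.1355)
E
```

```text
time_s: 6.15
eef_pos: [556.1, -206.6, 131.6]
tcp_rot: [[-0.991, 0.135, 0.001], [0.135, 0.991, -0.001], [-0.001, -0.001, -1.0]]
force: [-3.5, -1.3, 2.4]
opening: 21.6
finger_force: 32.3
28.979208418344104 86.56825572331465 r 91.28996341072235 a 1.7583263748987994
```

```bash
python3 -m inch '[0,0,0,0,0,0,-1, 0,0,0,0,0,0,-1, 0,0,0,0,0,0,0.0, 0,0,0,0,0,0,0.0, 0,0,0,0,0,0,0.0, 0,0,-0.08,0,0,0,0, 0,0,-0.08,0,0,0,0, 0,0,-0.08,0,0,0,0, 0,0,0,0,0,0,-1]'; python3 d.py 505.6,-74.6,190 505.6,-74.6,85
python3 - <<'E'
from workcell import imaging
import cv2
i=imaging.get_image("side")["img"];cv2.imwrite("pics/s2.png",cv2.resize(i[60:240,200:400],None,fx=3,fy=3))
E
```

```text
time_s: 7.28
eef_pos: [556.3, -206.5, 192.8]
tcp_rot: [[-0.991, 0.135, 0.003], [0.135, 0.991, -0.001], [-0.003, -0.001, -1.0]]
force: [0.1, -0.0, -1.2]
opening: 25.6
finger_force: 0.0
t 7.28 p [ 556.3 -206.5  192.8] yaw_y 82.2 z [ 0.003 -0.001 -1.   ] F [ 0.1 -0.  -1.2] open 25.6 ff 0.0
505.6,-74.6,190 mm [ 68.  123.8   2.5] units [0.272 0.495 0.01 ]
505.6,-74.6,85 mm [ 68.4 123.9 107.5] units [0.274 0.496 0.43 ]
```

View pics/s2.png

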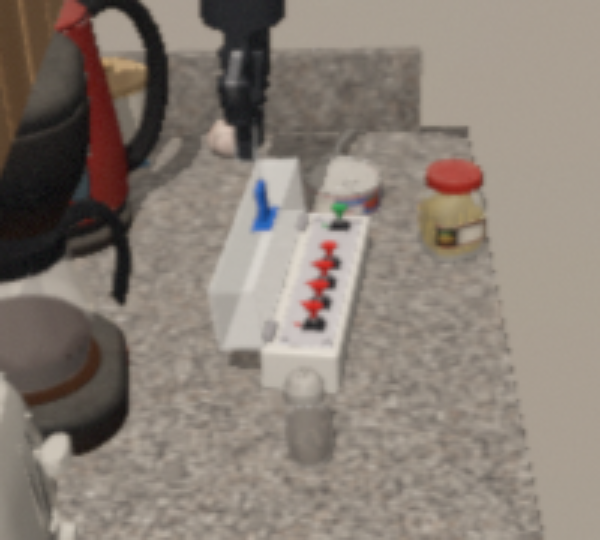

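The cover stands open with the hand clear, and all five levers are still up (red heads at crop x≈313–330, y 247–310). Now to the sweep start, with the fingers shut.

```bash
python3 -m inch '[0.068,0.124,0,0,0,0,-1, 0.068,0.124,0,0,0,0,-1, 0.068,0.124,0,0,0,0,-1, 0.068,0.124,0,0,0,0,-1, 0,0,0.107,0,0,0,-1, 0,0,0.107,0,0,0,-1, 0,0,0.107,0,0,0,-1, 0,0,0.107,0,0,0,-1, 0,0,0,0,0,0,-1]'; python3 d.py 483.8,-233.1,85
```

```text
time_s: 8.45
eef_pos: [501.6, -73.6, 81.5]
tcp_rot: [[-0.991, 0.135, -0.006], [0.135, 0.991, 0.001], [0.006, 0.0, -1.0]]
force: [-1.2, 0.2, 0.7]
opening: -0.4
finger_force: 0.0
t 8.45 p [501.6 -73.6  81.5] yaw_y 82.2 z [-0.006  0.001 -1.   ] F [-1.2  0.2  0.7] open -0.4 ff 0.0
483.8,-233.1,85 mm [  -3.8 -160.4   -3.6] units [-0.015 -0.642 -0.014]
```

```bash
python3 -m inch '[-0.012,0,-0.012,0,0,0,-1, 0,0,0,0,0,0,-1, 0,-0.05,0,0,0,0,-1, 0,-0.05,0,0,0,0,-1, 0,-0.05,0,0,0,0,-1, 0,-0.05,0,0,0,0,-1]'; python3 d.py 483.8,-233.1,85.5
python3 - <<'E'
from workcell import imaging
import cv2
i=imaging.get_image("side")["img"];cv2.imwrite("pics/s3.png",cv2.resize(i[100:200,260:360],None,fx=5,fy=5))
E
```

```text
time_s: 9.2
eef_pos: [500.3, -125.3, 87.2]
tcp_rot: [[-0.991, 0.136, -0.0], [0.136, 0.991, -0.0], [0.0, -0.0, -1.0]]
force: [0.3, 0.1, 0.1]
opening: -0.2
finger_force: 0.0
t 9.2 p [ 500.3 -125.3   87.2] yaw_y 82.2 z [-0. -0. -1.] F [0.3 0.1 0.1] open -0.2 ff 0.0
483.8,-233.1,85.5 mm [   1.8 -109.1    1.7] units [ 0.007 -0.436  0.007]
```

View pics/s3.png

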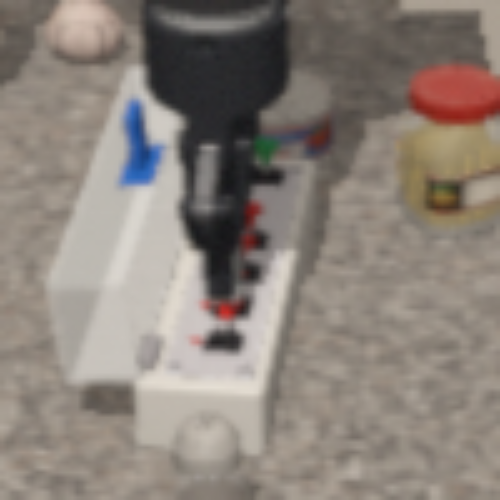

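Lever1 is folded, its head at crop (225,308) beyond its slot at (222,342). I continue the sweep without lifting.

```bash
python3 -m inch '[0.003,-0.0485,0.004,0,0,0,-1, 0.003,-0.0485,0.004,0,0,0,-1, 0,-0.0485,0,0,0,0,-1, 0,-0.0485,0,0,0,0,-1, 0,-0.0485,0,0,0,0,-1, 0,-0.0485,0,0,0,0,-1, 0,-0.0485,0,0,0,0,-1, 0,-0.0485,0,0,0,0,-1, 0,-0.0485,0,0,0,0,-1,0,0,0,0,0,0,-1]'; python3 d.py
python3 - <<'E'
from workcell import imaging
import cv2,numpy as np
i=imaging.get_image("side")["img"];w=imaging.get_image("wrist")["img"]
cv2.imwrite("pics/s4.png",np.hstack([cv2.resize(i[100:200,260:350],(360,400)),cv2.resize(w[150:400,200:475],(440,400))]))
E
```

```text
time_s: 10.5
eef_pos: [484.3, -232.9, 85.2]
tcp_rot: [[-0.991, 0.136, 0.0], [0.136, 0.991, -0.0], [-0.0, -0.0, -1.0]]
force: [-0.6, -0.1, -1.1]
opening: -0.0
finger_force: 0.0
t 10.5 p [ 484.3 -232.9   85.2] yaw_y 82.2 z [ 0. -0. -1.] F [-0.6 -0.1 -1.1] open -0.0 ff 0.0
```

View pics/s4.png

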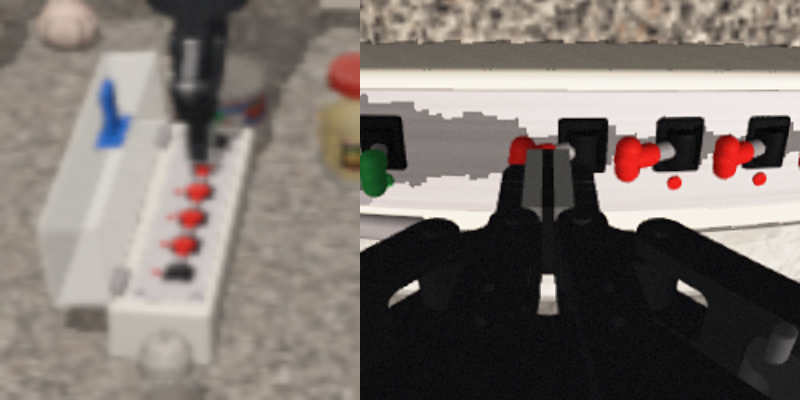

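The wrist view shows all four red heads lying left of their slots, with lever4's head at (520,150), and the green lever standing. I lift and return to the tab.

```bash
python3 -m inch '[0,0,-0.12,0,0,0,-1, 0,0,-0.12,0,0,0,-1, 0,0,-0.12,0,0,0,-1, 0,0,-0.12,0,0,0,-0.2, -0.09,0.022,0,0,0,0,-0.1, -0.09,0.022,0,0,0,0,0, -0.09,0.022,0,0,0,0,0, 0,0,0,0,0,0,0.1, 0,0,0,0,0,0,0.1]'; python3 d.py 555.8,-206.8,195 555.8,-206.8,131.5
python3 - <<'E'
from workcell import imaging
import cv2,numpy as np
d=imaging.get_image("wrist");np.savez("pics/w5.npz",**d);cv2.imwrite("pics/w5.png",d["img"][100:400,120:520])
E
```

```text
time_s: 11.72
eef_pos: [552.8, -224.3, 204.9]
tcp_rot: [[-0.991, 0.135, -0.001], [0.135, 0.991, 0.0], [0.001, 0.0, -1.0]]
force: [-1.0, -0.8, 0.3]
opening: 46.8
finger_force: 0.0
t 11.72 p [ 552.8 -224.3  204.9] yaw_y 82.3 z [-0.001  0.    -1.   ] F [-1.  -0.8  0.3] open 46.8 ff 0.0
555.8,-206.8,195 mm [-0.6 17.8  9.9] units [-0.002  0.071  0.04 ]
555.8,-206.8,131.5 mm [-0.7 17.8 73.4] units [-0.003  0.071  0.294]
```

View pics/w5.png

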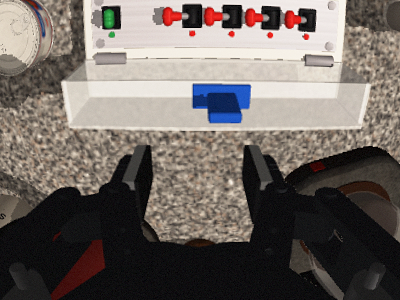

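The view shows the four red levers folded and the green one upright. The tab tip is at crop (224,118), to the +y side as computed.

```bash
python3 -m inch '[-0.003,0.071,0,0,0,0,0.1, 0,0,0,0,0,0,0.1, 0,0,0.098,0,0,0,0.1, 0,0,0.098,0,0,0,0.1, 0,0,0.098,0,0,0,0.1, 0,0,0,0,0,0,-1, 0,0,0,0,0,0,-1, 0,0,0,0,0,0,-1, 0,0,0,0,0,0,-1, 0,0,0,0,0,0,-1]' 30; python3 d.py
cat > a.py <<'E'
from workcell import ctrl
import numpy as np
p=ctrl.get_state()["eef_pos"];d=p-[527.2,-203.7,45];x=d[0]*.9907-d[1]*.136;print(x,d[2],"r",np.hypot(x,d[2]),"a",np.arctan2(d[2],-x)-.1355)
E
python3 a.py
```

```text
time_s: 13.02
eef_pos: [556.2, -206.7, 131.6]
tcp_rot: [[-0.991, 0.135, -0.001], [0.135, 0.991, 0.001], [0.001, 0.001, -1.0]]
force: [-2.2, 4.1, -7.7]
opening: 21.3
finger_force: 31.7
t 13.03 p [ 556.2 -206.7  131.6] yaw_y 82.2 z [-0.001  0.001 -1.   ] F [-2.2  4.1 -7.7] open 21.3 ff 31.736007928848267
29.155553424284232 86.60923333408542 r 91.38493089232132 a 1.7600139196359195
```

Gripped again. Now I reverse the arc.

```bash
python3 -m inch '[0.029,0,-0.008,0,0,0,-1, 0.0297,0,-0.0055,0,0,0,-1, 0.03,0,-0.003,0,0,0,-1, 0.03,0,-0.0005,0,0,0,-1, 0.03,0,0.002,0,0,0,-1, 0.0298,0,0.0047,0,0,0,-1, 0.0293,0,0.0073,0,0,0,-1, 0.0286,0,0.0097,0,0,0,-1, 0.0277,0,0.012,0,0,0,-1, 0.0265,0,0.0144,0,0,0,-1]'; python3 a.py
python3 -m inch '[0.025,0,0.0166,0,0,0,-1, 0.0237,0,0.0187,0,0,0,-1, 0.022,0,0.0205,0,0,0,-1, 0.020,0,0.0225,0,0,0,-1, 0.018,0,0.024,0,0,0,-1, 0.016,0,0.0255,0,0,0,-1, 0.014,0,0.027,0,0,0,-1, 0.0116,0,0.028,0,0,0,-1, 0.009,0,0.029,0,0,0,-1,0,0,0,0,0,0,-1]';python3 a.py
```

```text
time_s: 14.28
eef_pos: [488.3, -197.2, 127.3]
tcp_rot: [[-0.991, 0.134, 0.009], [0.134, 0.991, 0.0], [-0.009, 0.002, -1.0]]
force: [1.5, 9.3, 9.7]
opening: 21.3
finger_force: 31.6
-39.42427151729463 82.25972512361172 r 91.2191622526842 a 0.9883732533974903
time_s: 15.52
eef_pos: [445.7, -191.2, 71.7]
tcp_rot: [[-0.991, 0.135, 0.002], [0.135, 0.991, 0.002], [-0.002, 0.002, -1.0]]
force: [-1.3, 7.9, 0.9]
opening: 21.5
finger_force: 31.1
-82.46631719269591 26.696219307692076 r 86.67976463195274 a 0.1775761964121993
```

```bash
python3 -m inch '[0.006,0,0.018,0,0,0,-1, 0.004,0,0.018,0,0,0,-1, 0.002,0,0.018,0,0,0,-1, 0,0,0.012,0,0,0,-1, 0,0,0.012,0,0,0,-1, 0,0,0,0,0,0,-1, 0,0,0,0,0,0,-1]';python3 a.py
```

```text
time_s: 16.4
eef_pos: [443.8, -191.0, 55.6]
tcp_rot: [[-0.991, 0.135, 0.005], [0.135, 0.991, 0.001], [-0.005, 0.002, -1.0]]
force: [-10.8, 12.8, 35.8]
opening: 21.4
finger_force: 36.4
-84.30879112223609 10.555777537821513 r 84.96703301822897 a -0.010944386561221042
```

The cover is pressed on its stop. I release, rise and check.

```bash
python3 -m inch '[0,0,-0.006,0,0,0,-1, 0,0,0,0,0,0,0.1, 0,0,0,0,0,0,0.2, 0,0,0,0,0,0,0.2, 0,0,0,0,0,0,0.2, 0,0,-0.07,0,0,0,0.2, 0,0,-0.1,0,0,0,0.2, 0,0,-0.15,0,0,0,0.2, 0,0,-0.1,0,0,0,0.2, 0,0,0,0,0,0,0.2]';python3 - <<'E'
from workcell import imaging
from h import *
D=[]
for n in("top","side","wrist"):
    d=imaging.get_image(n);np.savez(f"pics/{n}9.npz",**d);D.append(load(f"pics/{n}9.npz"))
t,s,w=D
bs=blobs(s["img"],(105,120,60),(130,255,255),(280,100,360,200))[0];print("side",bs)
for c,st in blobs(w["img"],(105,120,60),(130,255,255),(0,0,640,400),60)[0]: print("wrist blue",c.round(1),st)
f=w["mtx"][0,0]
import math
def proj(d,P,fish):
    q=d["R"]@np.array(P)+d["t"];r=np.hypot(q[0],q[1]);k=np.arctan2(r,q[2])/r if fish else 1/q[2];return (d["mtx"][0,2]+f*k*q[0],d["mtx"][1,2]+f*k*q[1]) if fish else (d["mtx"][:2]@(q/q[2]))
bx=np.array([.9907,-.136,0]);o=np.array([496.5,-199.5,0])
for a in(0,.06,.13):
    c,q=math.cos(a),math.sin(a);X,Z=100,12;P=o+bx*(31-(X*c-Z*q))+np.array([0,0,45+X*q+Z*c]);print(a,"tip wrist",np.round(proj(w,P,1),1),"side",np.round(proj(s,P,0),1))
cv2.imwrite("pics/end.png",np.hstack([cv2.resize(s["img"][100:200,260:360],(400,400)),cv2.resize(w["img"][100:400,170:470],(400,400))]))
E
python3 d.py
```

```text
time_s: 17.65
eef_pos: [443.8, -192.4, 159.3]
tcp_rot: [[-0.991, 0.135, 0.003], [0.135, 0.991, -0.002], [-0.004, -0.001, -1.0]]
force: [-0.4, -0.6, 0.3]
opening: 51.6
finger_force: 0.0
side [(array([322.35714286, 149.5       ]), array([316, 146,  14,   8,  84], dtype=int32))]
wrist blue [318.4 219.2] [ 290  190   58   52 1805]
0 tip wrist [316.1 191.2] side [328.6 149.5]
0.06 tip wrist [316.  194.7] side [328.3 147.7]
0.13 tip wrist [316.  199.4] side [327.8 145.6]
t 17.8 p [ 441.7 -191.4  156.5] yaw_y 82.2 z [-0.001  0.    -1.   ] F [ 0.1 -0.6  0.3] open 51.5 ff 0.0
```

View pics/end.png

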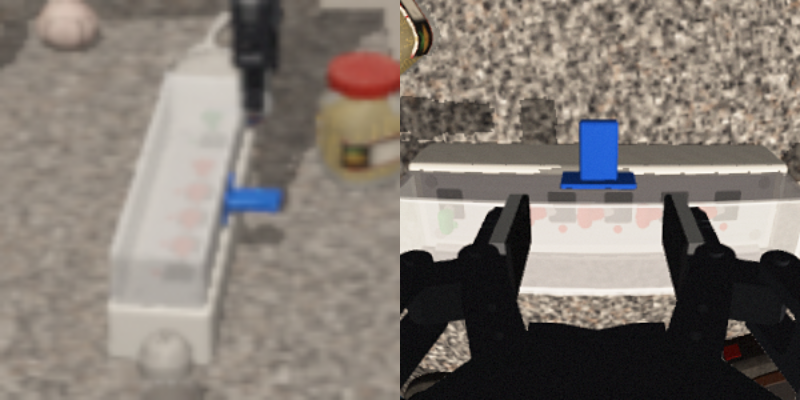

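The cover is shut: the tab tip is at wrist row 190 and side row 149.5, matching 0 rad. The levers are folded, the green one stands and the hand is clear.

```bash
python3 -c "
from workcell import workorder
print(workorder.sign_off())"
```

```text
the job is handed in; nothing more can be done
None
```

The job is handed in: the last images show the cover shut, all four red levers off after one unbroken sweep from the far end, and the green lever still standing. I never touched the shaker, jar or tin, it took about 18 s, and the sign-off returned no verdict.

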